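Make room in the sample tray

TASK

The long red-capped tube carrier must go into the teal loading tray beside the short one. Slide the tray's blue divider towards the short carrier until there is room for both, then stand the long carrier on the tray floor in the bay you opened, setting it down gently. The short carrier stays upright in its own bay, and the green-capped carrier is left alone.

Things in the scene. Friction and masses are not known exactly. Their poses are not given: they have to be found in the camera images.
- tray: teal open tray fixed to the bench, origin at the centre of its underside; y is its long direction. Inside 280 mm long (y -140 to 140), 60 mm wide (x -30 to 30); walls 5 mm thick, 40 mm high; floor top 5 mm above the bench. The blue divider makes two bays: the short carrier stands in the +y bay, the -y bay is empty.
- divider (a joint): divider centre along the tray's y axis, in m: 0 at the tray's middle, growing to +y (the short carrier's end); slides -0.09 to 0.09 with about 2 N of friction (a little more when it pushes the short carrier along), stays where left. Long (-y) bay is 136 mm + this value long, short bay 136 mm - this value; at 0.04 each carrier has 20 mm spare.
- divider_top (a point): middle of the blue divider's top edge, 78 mm above the bench. Upright panel 8 mm thick along the tray, 56 mm wide across it, standing 38 mm above the tray walls, with a cross bar 88 mm wide riding over the walls (42 to 50 mm above the bench). It can be pushed on either face.
- long_carrier_center (a point): White tube carrier 156 mm long, 34 wide, 102 high, with 6 fixed red-capped tubes (cap tops 84 mm up); body a block 50 mm high; flat grip fin at mid-length, 14 mm thick across, 30 mm along, 50 to 102 mm above the underside. This point: its centre, 51 mm above the underside; z up, y lengthwise, x across. 0.22 kg, on the bench, roughly along world x.
- short_carrier_center (a point): White tube carrier 76 mm long, 34 wide, 102 high, with 2 fixed red-capped tubes (cap tops 84 mm up); body a block 50 mm high; flat grip fin at mid-length, 14 mm thick across, 30 mm along, 50 to 102 mm above the underside. This point: its centre, 51 mm above the underside; z up, y lengthwise, x across. 0.11 kg, loose in the tray's +y bay.
- green_carrier_center (a point): centre of the bystander carrier, 51 mm above its underside, same axes: like the long carrier but 116 mm long with 4 green-capped tubes. It stands beside the long carrier (which of the two is nearer the tray varies).

How it is judged:
On the way:
1. the divider has been slid far enough towards the short carrier for the long one to fit (value of joint divider above 0.018 m), for 0.2 s.
At the end, for the whole second after the job is handed in: The divider stands between 17 and 63 mm towards the short end, the long carrier stands upright (within 0.08 rad) on the tray floor (within 5 mm) in the long bay, the short carrier upright on the floor in the short bay, both at rest and released (value of joint divider between 0.017 and 0.063 m and x of long_carrier_center in the frame of tray between -0.02 and 0.02 m and y of long_carrier_center in the frame of tray between -0.066 and -0.018 m and z of long_carrier_center in the frame of tray between 0.051 and 0.061 m and angle between each of long_carrier_center, short_carrier_center's own z axis and vertical below 0.08 rad and x of short_carrier_center in the frame of tray between -0.02 and 0.02 m and y of short_carrier_center in the frame of tray between 0.055 and 0.106 m and z of short_carrier_center in the frame of tray between 0.051 and 0.061 m and linear speed of each of long_carrier, short_carrier below 0.02 m/s); the robot touches nothing.
It fails at once if the green-capped carrier is moved more than 15 mm (distance of green_carrier_center from where it was at the start of the episode above 0.015 m).
It fails at once if the short carrier is lifted from the tray floor or tipped over (z of short_carrier_center in the frame of tray above 0.085 m or angle between short_carrier_center's own z axis and vertical above 0.5 rad).
It fails at once if the long carrier is tipped over (60 degrees) (angle between long_carrier_center's own z axis and vertical above 1.05 rad).
It fails at once if the long carrier is dropped into the tray (faster than 0.6 m/s within 60 mm of its floor) (horizontal distance between long_carrier_center and tray below 0.11 m and z of long_carrier_center in the frame of tray below 0.116 m and linear speed of long_carrier above 0.6 m/s).
It also fails if it takes over 51 s, if anything falls off the work surface, if the arm or the gripper's body presses on something with over 40 N, if the wrist force passes 120 N, or if a joint passes its speed limit or range.

ROBOT

A 6-joint arm with a two-finger parallel gripper is mounted at the origin on the work surface. World frame = base frame: x ahead of the robot, y to its left, z up, the work surface at z = 0. Lengths are in m, angles in rad, forces in N, time in s.
With the tool pointing down it reaches from about 0.35 to 0.85 m from the base axis. Payload 8.1 kg.
Tool frame: the origin (TCP) lies at the centre of the arm's flange, where the gripper is bolted on; the fingertips stand 186 mm ahead of it and the grasp point (between the pads) lies 167 mm ahead of it (robot.nose_length is the distance from the TCP to the fingertips, in m); z points along the fingers, x is the direction in which the jaws open and shut, and the axes are right-handed (so a half turn about z gives the same grasp; the last joint's range is limited). The gripper opens to 93 mm and grips with 3 to 60 N. Pads are 15 mm wide; open, the fingers measure 128 mm over their backs; the gripper's body (75 mm by 188 mm) begins 65 mm behind the grasp point.
Start: joints at [1.116, 0.13, 1.488, -0, 1.523, -0.085], TCP at [0.217, 0.559, 0.405] pointing down, gripper open.
Joint ranges: [-2.96, 2.96], [-0.89, 2.26], [0.02, 2.5], [-1.34, 4.48], [0, 2.73], [-2.66, 2.66]. Speed limits (rad/s): [2.39, 2.39, 2.79, 3.14, 3.14, 3.14].

INTERFACE

Orientations are given as a rotation vector (axis times angle).
In Python, from plant import robot gives the robot as it stands.
- The arm moves only by the tool arm_command, never from a script. Its argument "motion" is a list of rows, each an object with "slide": the shift along the tool's x, y, z each as a share of 0.4 m, from -1 to 1, a list of three; "turn": the turn, a rotation vector about the tool's x, y, z each as a share of 0.5 rad, from -1 to 1, a list of three. A call has exactly 5 rows; each row shifts and turns the commanded pose from where the row before left it, along the tool's axes as they then stand; what a row does not reach is not made up. A row lasts 1/12 s, in which the tool goes at most 41.7 mm and 7.16 degrees, less where a joint would pass 70% of its speed; a pose out of reach is approached as far as the arm can. A call with a number of a shift or a turn outside -1 to 1 is refused whole. A call with a gripper value outside its range is refused whole. "gripper" is the opening in per cent of the stroke, from 0 (shut) to 100 (fully open), set as the call begins (left out, the last holds). The fingers move at their own pace and stop on an object; "grip_force" is the grip in N (left out, the last holds). Time passes only in rows, so rows that do not move let the fingers close, or fill a call up. It gives the time, the measured TCP pose, the force and the opening at its end, in the units of the state.
- robot.read_state(): the state, without advancing time (a new reading comes with each control period).
- robot.read_camera(name): name is "side" or "top" or "wrist"; returns a dict with "pixels" (420x560x3 uint8, blue, green, red), "intrinsics" (3x3 intrinsics, pixels), "T" (4x4, takes a point from camera to world coordinates). Camera axes: x right, y down, z forward; pixel columns grow to the right and rows downward; lengths in m; the calibration is good to about 2 mm. A picture is of the moment at which its call begins. There is no depth.
- robot.close_job(): hands the job in, once; it reports no verdict.
The state is a dict: "t": time; "q": joint angles; "dq": joint speeds; "joint_torque": joint torques, N m; "tool_pos": TCP position; "orientation": TCP orientation; "force": force on the tool from outside, world axes, zero at the start; "wrist_torque": the same for the moment, N m; "opening": finger opening in m.
Only numpy, scipy, OpenCV 4.12 (cv2) and the standard library are available. Lean on these libraries where they do the work, as an engineer would, in place of code of your own. Each camera call takes 0.05 s, during which the arm holds its last target.

## Working session

There is one attempt and no reset: what is moved stays moved. The work goes in short steps, Python scripts to look and compute and a tool call to move; the robot and the scene stay as the last step left them, time stands still between calls to the robot, and variables do not carry over. Pictures are saved under pics/ and viewed, and the job is handed in when it is done.

Besides the shell and the picture viewer there is one more tool, called after "Call:" in YAML: its name, and indented under it one key for each argument. arm_command: Moves the arm, as the interface text tells. Shift numbers are shares of 0.4 m and turn numbers shares of 0.5 rad, none past 1 either way. Its arguments: {"type":"object","properties":{"motion":{"type":"array","items":{"type":"object","properties":{"slide":{"type":"array","items":{"type":"number"}},"turn":{"type":"array","items":{"type":"number"}}}}},"gripper":{"type":"number"},"grip_force":{"type":"number"}},"required":["motion"]}

```bash
ls; mkdir -p pics; python3 - <<'E'
from plant import robot
import cv2,numpy as np
s=robot.read_state(); print({k:np.round(v,4) for k,v in s.items()})
for n in ("top","side"):
    c=robot.read_camera(n); cv2.imwrite(f"pics/{n}0.png",c["pixels"]); print(n,np.round(c["intrinsics"],1).tolist(),np.round(c["T"],4).tolist())
    np.savez(f"{n}0.npz",**c)
E
```

```text
pics
{'t': np.float64(0.0), 'q': array([ 1.1156,  0.1311,  1.4893, -0.    ,  1.523 , -0.0854]), 'dq': array([-0.0005, -0.0012, -0.0005,  0.0003,  0.0013,  0.0004]), 'joint_torque': array([-9.00000e-04, -5.59875e+01, -4.91732e+01,  7.69000e-02,
        3.63000e-02, -1.00000e-04]), 'tool_pos': array([0.2167, 0.5592, 0.4037]), 'orientation': array([ 2.5912e+00,  1.7747e+00, -2.4000e-03]), 'force': array([-0.0727, -0.1577,  0.6462]), 'wrist_torque': array([-0.0346,  0.0256,  0.0067]), 'opening': np.float64(0.0929)}
top [[531.1, 0.0, 286.1], [0.0, 531.1, 211.9], [0.0, 0.0, 1.0]] [[0.0081, -0.9844, 0.1758, 0.3434], [-0.9999, -0.0105, -0.0124, -0.088], [0.0141, -0.1756, -0.9844, 1.0087], [0.0, 0.0, 0.0, 1.0]]
side [[514.3, 0.0, 281.2], [0.0, 514.3, 212.3], [0.0, 0.0, 1.0]] [[0.9954, -0.072, 0.063, 0.4644], [-0.0955, -0.707, 0.7008, -0.788], [-0.0059, -0.7036, -0.7106, 0.821], [0.0, 0.0, 0.0, 1.0]]
```

View pics/top0.png

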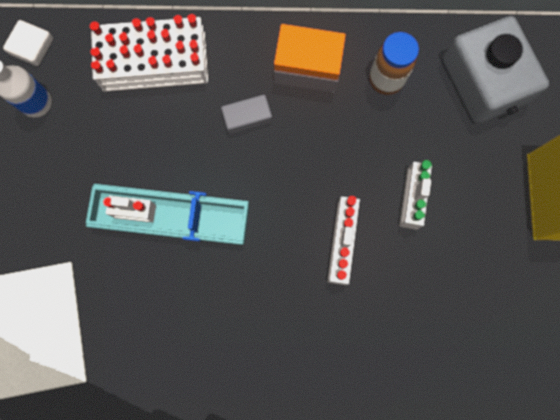

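View pics/side0.png

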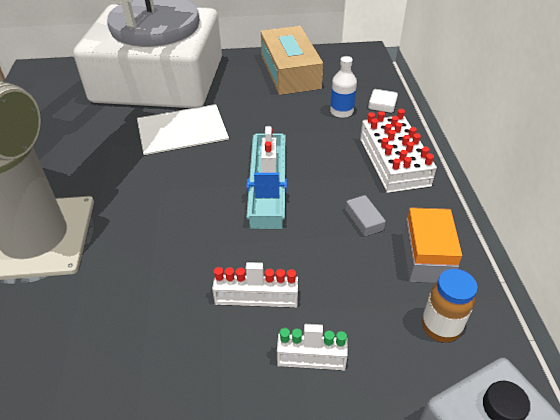

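```bash
cat > h.py <<'E'
import cv2,numpy as np
def ray(c,uv):
    K,T=c["intrinsics"],c["T"]; d=T[:3,:3]@np.linalg.inv(K)@np.array([uv[0],uv[1],1.]); return T[:3,3],d/np.linalg.norm(d)
def onz(c,uv,z):
    o,d=ray(c,uv); return (o+d*(z-o[2])/d[2])
def tri(c1,u1,c2,u2):
    o1,d1=ray(c1,u1);o2,d2=ray(c2,u2)
    a=np.linalg.lstsq(np.c_[d1,-d2],o2-o1,rcond=None)[0]
    p,q=o1+a[0]*d1,o2+a[1]*d2; return (p+q)/2,np.linalg.norm(p-q)
def blobs(c,lo,hi,amin=15,roi=None):
    h=cv2.cvtColor(c["pixels"],cv2.COLOR_BGR2HSV); m=cv2.inRange(h,np.array(lo),np.array(hi))
    if lo[0]<5: m|=cv2.inRange(h,np.array((170,lo[1],lo[2])),np.array((180,255,255)))
    if roi: z=np.zeros_like(m); x0,y0,x1,y1=roi; z[y0:y1,x0:x1]=m[y0:y1,x0:x1]; m=z
    n,l,s,ce=cv2.connectedComponentsWithStats(m)
    return [(ce[i].round(1).tolist(),int(s[i,4]),s[i,:4].tolist()) for i in range(1,n) if s[i,4]>=amin],m
E
python3 - <<'E'
from h import *
C={n:dict(np.load(f"{n}0.npz")) for n in("top","side")}
for n,roi in (("top",(80,150,450,300)),("side",(200,110,400,380))):
    c=C[n]
    for col,lo,hi,z in(("red",(0,120,80),(8,255,255),.084),("green",(50,120,50),(75,255,255),.084),("blue",(105,150,60),(125,255,255),.078),("teal",(80,60,80),(98,255,255),.045)):
        b,m=blobs(c,lo,hi,10,roi)
        print(n,col)
        for x in b: print("  ",x,onz(c,x[0],z).round(4))
        if col=="teal":
            r=cv2.minAreaRect(cv2.findNonZero(m)); bp=cv2.boxPoints(r); print([ (p.round(1).tolist(),onz(c,p,.045).round(3).tolist()) for p in bp])
    cv2.imwrite(f"pics/{n}z.png",cv2.resize(c["pixels"][roi[1]:roi[3],roi[0]:roi[2]] if n=="side" else c["pixels"][160:300,80:380],None,fx=2.2,fy=2.2,interpolation=cv2.INTER_CUBIC))
E
```

```text
top red
   ([349.6, 210.4], 215, [344, 195, 12, 32]) [ 0.5124 -0.2122  0.084 ]
   ([107.4, 202.0], 52, [104, 198, 9, 9]) [0.5229 0.2161 0.084 ]
   ([138.0, 205.7], 78, [133, 201, 11, 10]) [0.5169 0.1619 0.084 ]
   ([344.1, 251.7], 66, [340, 247, 9, 10]) [ 0.4389 -0.2017  0.084 ]
   ([342.7, 263.1], 61, [339, 259, 9, 9]) [ 0.419 -0.199  0.084]
   ([341.1, 274.5], 59, [337, 271, 9, 8]) [ 0.3992 -0.196   0.084 ]
top green
   ([425.0, 168.7], 123, [420, 160, 12, 19]) [ 0.5903 -0.3493  0.084 ]
   ([419.3, 209.1], 116, [415, 200, 10, 19]) [ 0.5161 -0.3363  0.084 ]
top blue
   ([193.9, 215.1], 420, [183, 191, 23, 50]) [0.5021 0.0638 0.078 ]
top teal
   ([142.6, 211.4], 3297, [85, 183, 109, 55]) [0.5136 0.1634 0.045 ]
   ([222.5, 219.8], 2155, [194, 196, 55, 49]) [0.4995 0.0165 0.045 ]
[([84.4000015258789, 227.0], [0.484, 0.268, 0.045]), ([89.5999984741211, 182.0], [0.568, 0.264, 0.045]), ([249.1999969482422, 200.3000030517578], [0.537, -0.032, 0.045]), ([244.10000610351562, 245.1999969482422], [0.453, -0.024, 0.045])]
side red
   ([375.2, 118.4], 186, [368, 111, 17, 18]) [0.7907 0.2385 0.08
[... 730 characters left out ...]
 [292, 329, 10, 14]) [ 0.5277 -0.3447  0.084 ]
   ([328.5, 337.2], 121, [324, 331, 11, 14]) [ 0.5791 -0.3533  0.084 ]
   ([340.8, 338.1], 120, [336, 331, 11, 15]) [ 0.5986 -0.3569  0.084 ]
side blue
   ([266.4, 184.7], 714, [247, 172, 40, 26]) [0.5068 0.0309 0.078 ]
side teal
   ([255.5, 154.8], 422, [249, 133, 16, 49]) [0.4908 0.1758 0.045 ]
   ([280.4, 155.2], 397, [273, 133, 13, 49]) [0.5498 0.1682 0.045 ]
   ([265.5, 210.5], 1251, [246, 187, 39, 42]) [ 0.5006 -0.0141  0.045 ]
[([184.0, 244.39999389648438], [0.331, -0.093, 0.045]), ([302.8999938964844, 55.900001525878906], [0.663, 0.636, 0.045]), ([395.0, 114.0], [0.864, 0.307, 0.045]), ([276.1000061035156, 302.5], [0.502, -0.25, 0.045])]
```

View pics/topz.png

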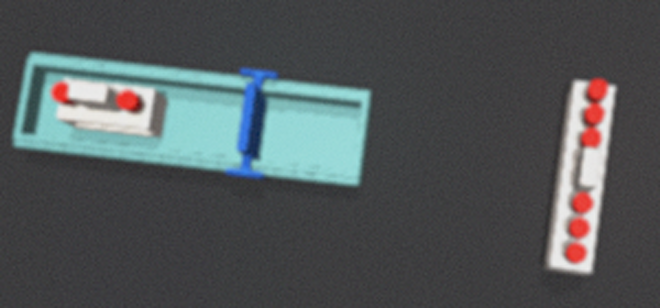

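View pics/sidez.png

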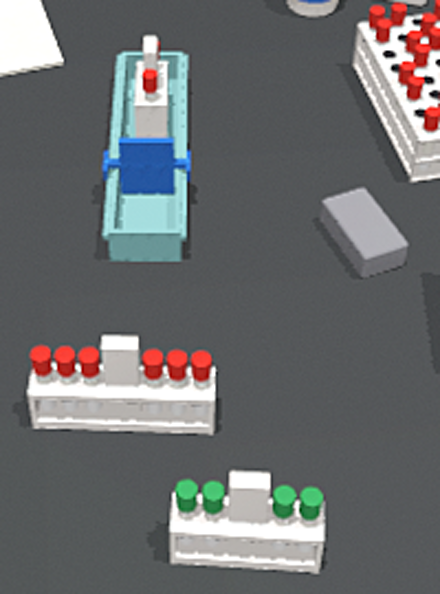

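```bash
python3 - <<'E'
from h import *
C={n:dict(np.load(f"{n}0.npz")) for n in("top","side")}
t,s=C["top"],C["side"]
# tray outline from top: fit edges
h=cv2.cvtColor(t["pixels"],cv2.COLOR_BGR2HSV); m=cv2.inRange(h,np.array((80,60,60)),np.array((100,255,255)))
m[:150]=0;m[300:]=0;m[:,300:]=0
def line(pts):
    vx,vy,x,y=cv2.fitLine(np.float32(pts),cv2.DIST_HUBER,0,.01,.01).ravel();return np.array([x,y]),np.array([vx,vy])
up=[];lo=[];le=[];ri=[]
for u in range(100,240):
    if 178<u<212: continue
    r=np.where(m[:,u])[0]
    if len(r): up.append((u,r.min()-.5)); lo.append((u,r.max()+.5))
for v in range(192,222):
    r=np.where(m[v])[0]; le.append((r.min()-.5,v))
for v in range(206,240):
    r=np.where(m[v])[0]; ri.append((r.max()+.5,v))
U,L,A,B=map(line,(up,lo,le,ri))
def X(a,b):
    k=np.linalg.solve(np.c_[a[1],-b[1]],b[0]-a[0]);return a[0]+k[0]*a[1]
c={k:X(*v) for k,v in dict(UL=(U,A),UR=(U,B),LL=(L,A),LR=(L,B)).items()}
for k,p in c.items(): print(k,p.round(1),"z45",onz(t,p,.045).round(4),"z0",onz(t,p,0).round(4))
a=onz(t,U[0]-60*U[1],.045);b=onz(t,U[0]+60*U[1],.045);print("dir upper",np.degrees(np.arctan2(*(b-a)[:2])))
a=onz(t,L[0]-60*L[1],.0);b=onz(t,L[0]+60*L[1],.0);print("dir lower",np.degrees(np.arctan2(*(b-a)[:2])))
# caps by triangulation
for u,v in (([344.1,251.7],[240.2,273.9]),([342.7,263.1],[229.3,273.4]),([341.1,274.5],[218.4,273.3]),([138,205.7],[267.5,146.1])):
    print("cap",[np.round(x,4) for x in tri(t,u,s,v)])
b,mb=blobs(t,(105,150,60),(125,255,255),10,(80,150,450,300))
print(cv2.boxPoints(cv2.minAreaRect(cv2.findNonZero(mb))))
cv2.imwrite("pics/div.png",cv2.resize(t["pixels"][180:250,80:260],None,fx=4,fy=4,interpolation=cv2.INTER_NEAREST))
E
```

```text
UL [ 92.1 182.4] z45 [0.5672 0.2596 0.045 ] z0 [0.5777 0.2758 0.    ]
UR [249.4 200.5] z45 [ 0.5363 -0.0322  0.045 ] z0 [ 0.5453 -0.0296  0.    ]
LL [ 84.  226.8] z45 [0.484  0.2684 0.045 ] z0 [0.4906 0.285  0.    ]
LR [243.6 245. ] z45 [ 0.4535 -0.0232  0.045 ] z0 [ 0.4586 -0.0202  0.    ]
dir upper -173.9438544340121
dir lower -174.01949880370992
cap [array([ 0.4405, -0.2027,  0.0752]), np.float64(0.0013)]
cap [array([ 0.4205, -0.1999,  0.0756]), np.float64(0.0017)]
cap [array([ 0.4006, -0.197 ,  0.0748]), np.float64(0.0017)]
cap [array([0.5187, 0.1636, 0.078 ]), np.float64(0.0014)]
[[182.72928 239.03056]
 [189.22708 190.29695]
 [205.3406  192.44542]
 [198.8428  241.17903]]
```

View pics/div.png

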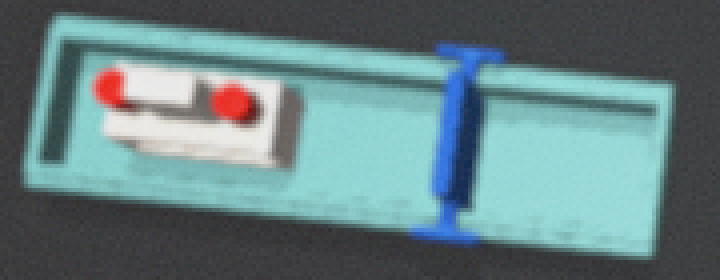

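```bash
python3 - <<'E'
from h import *
C={n:dict(np.load(f"{n}0.npz")) for n in("top","side")}
t,s=C["top"],C["side"]
z=lambda x,y:np.array([80+x/4-.4,180+y/4-.4])
for p in ((437,50),(503,52),(412,234),(478,238)): print("bar",onz(t,z(*p),.05).round(4),onz(t,z(*p),.042).round(4))
print("panel top left edge", onz(t,z(452,72),.078).round(4),onz(t,z(436,195),.078).round(4))
cv2.imwrite("pics/divs.png",cv2.resize(s["pixels"][120:240,230:310],None,fx=5,fy=5,interpolation=cv2.INTER_NEAREST))
c=np.array([.5129,.1197]);R=np.array([[.9945,.1045],[-.1045,.9945]])
print(np.abs(R).round(3))
E
```

```text
bar [0.5497 0.0793 0.05  ] [0.5514 0.0807 0.042 ]
bar [0.5491 0.0489 0.05  ] [0.5508 0.0501 0.042 ]
bar [0.4644 0.0872 0.05  ] [0.4654 0.0886 0.042 ]
bar [0.4628 0.0572 0.05  ] [0.4638 0.0585 0.042 ]
panel top left edge [0.5337 0.0673 0.078 ] [0.4783 0.0722 0.078 ]
[[0.994 0.104]
 [0.104 0.994]]
```

View pics/divs.png

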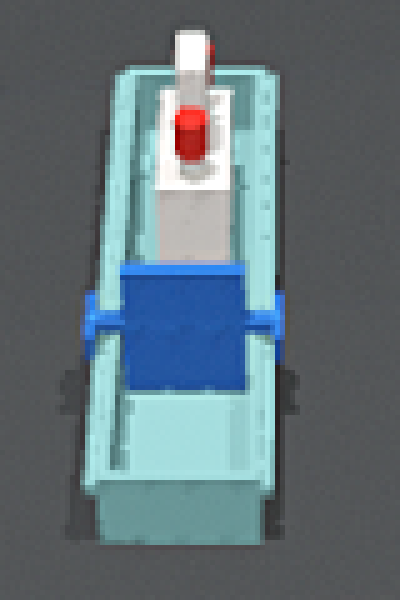

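```bash
cat > plan.py <<'E'
import sys,numpy as np
from scipy.spatial.transform import Rotation as Ro
from plant import robot
TC=np.array([.512,.1197]);TA=np.radians(-6)
def tray(x,y): c,s=np.cos(TA),np.sin(TA); return TC+np.array([c*x-s*y,s*x+c*y])
def totray(p): c,s=np.cos(TA),np.sin(TA); d=np.array(p[:2])-TC; return np.array([c*d[0]+s*d[1],-s*d[0]+c*d[1]])
def plan(pos,psi,n,start=None):
    s=robot.read_state(); p=np.array(s["tool_pos"]); R=Ro.from_rotvec(s["orientation"])
    Rt=Ro.from_matrix(np.array([[np.cos(psi),np.sin(psi),0],[np.sin(psi),-np.cos(psi),0],[0,0,-1]]))
    rv=(R.inv()*Rt).as_rotvec(); d=(np.array(pos)-p)/n
    print("from",p.round(4),"psi",round(float(np.arctan2(*R.as_matrix()[[1,0],[0,0]])),4),"d",(d*n).round(4),"rv",rv.round(3),"per row mm",round(np.linalg.norm(d)*1e3,1),"deg",round(np.degrees(np.linalg.norm(rv))/n,2))
    for i in range(n):
        print(i,"slide",(R.inv().apply(d)/.4).round(4).tolist(),"turn",(rv/n/.5).round(3).tolist()); R=R*Ro.from_rotvec(rv/n)
E
python3 - <<'E'
from plan import *
x=tray(0,-.095);print(x,tray(0,.0285))
plan([*x,.33],TA,20)
E
```

```text
[0.5020698  0.02522042] [0.51497906 0.14804387]
from [0.2168 0.5592 0.4038] psi 1.201 d [ 0.2853 -0.534  -0.0738] rv [1.000e-03 2.000e-03 1.306e+00] per row mm 30.5 deg 3.74
0 slide [-0.0493, 0.0574, 0.0093] turn [0.0, 0.0, 0.131]
1 slide [-0.0455, 0.0605, 0.0093] turn [0.0, 0.0, 0.131]
2 slide [-0.0414, 0.0633, 0.0093] turn [0.0, 0.0, 0.131]
3 slide [-0.0372, 0.0659, 0.0093] turn [0.0, 0.0, 0.131]
4 slide [-0.0329, 0.0682, 0.0093] turn [0.0, 0.0, 0.131]
5 slide [-0.0283, 0.0702, 0.0093] turn [0.0, 0.0, 0.131]
6 slide [-0.0237, 0.0719, 0.0093] turn [0.0, 0.0, 0.131]
7 slide [-0.019, 0.0733, 0.0093] turn [0.0, 0.0, 0.131]
8 slide [-0.0141, 0.0743, 0.0093] turn [0.0, 0.0, 0.131]
9 slide [-0.0093, 0.0751, 0.0092] turn [0.0, 0.0, 0.131]
10 slide [-0.0043, 0.0756, 0.0092] turn [0.0, 0.0, 0.131]
11 slide [0.0006, 0.0757, 0.0092] turn [0.0, 0.0, 0.131]
12 slide [0.0055, 0.0755, 0.0092] turn [0.0, 0.0, 0.131]
13 slide [0.0104, 0.075, 0.0092] turn [0.0, 0.0, 0.131]
14 slide [0.0153, 0.0741, 0.0092] turn [0.0, 0.0, 0.131]
15 slide [0.0201, 0.073, 0.0092] turn [0.0, 0.0, 0.131]
16 slide [0.0248, 0.0715, 0.0092] turn [0.0, 0.0, 0.131]
17 slide [0.0294, 0.0697, 0.0092] turn [0.0, 0.0, 0.131]
18 slide [0.0339, 0.0677, 0.0092] turn [0.0, 0.0, 0.131]
19 slide [0.0383, 0.0653, 0.0092] turn [0.0, 0.0, 0.131]
```

Call:
arm_command:
  motion:
    - {"slide": [-0.049,0.057,0.009],"turn": [0,0,0.13]}
    - {"slide": [-0.045,0.06,0.009],"turn": [0,0,0.13]}
    - {"slide": [-0.041,0.063,0.009],"turn": [0,0,0.13]}
    - {"slide": [-0.037,0.066,0.009],"turn": [0,0,0.13]}
    - {"slide": [-0.033,0.068,0.009],"turn": [0,0,0.13]}
  gripper: 0
  grip_force: 20

```text
t: 0.52
tool_pos: [0.2884, 0.4264, 0.3884]
orientation: [-2.844, -1.329, -0.006]
force: [-0.2, 0.0, 0.4]
opening: 0.064
```

Call:
arm_command:
  motion:
    - {"slide": [-0.028,0.07,0.009],"turn": [0,0,0.13]}
    - {"slide": [-0.024,0.072,0.009],"turn": [0,0,0.13]}
    - {"slide": [-0.019,0.073,0.009],"turn": [0,0,0.13]}
    - {"slide": [-0.014,0.074,0.009],"turn": [0,0,0.13]}
    - {"slide": [-0.009,0.075,0.009],"turn": [0,0,0.13]}

```text
t: 0.93
tool_pos: [0.3598, 0.2923, 0.3682]
orientation: [3.024, 0.85, -0.001]
force: [0.8, -0.4, 0.0]
opening: 0.0307
```

Call:
arm_command:
  motion:
    - {"slide": [-0.004,0.076,0.009],"turn": [0,0,0.13]}
    - {"slide": [0.001,0.076,0.009],"turn": [0,0,0.13]}
    - {"slide": [0.006,0.076,0.009],"turn": [0,0,0.13]}
    - {"slide": [0.01,0.075,0.009],"turn": [0,0,0.13]}
    - {"slide": [0.015,0.074,0.009],"turn": [0,0,0.13]}

```text
t: 1.35
tool_pos: [0.432, 0.1587, 0.3503]
orientation: [3.122, 0.349, -0.001]
force: [-0.6, 0.5, -0.2]
opening: 0.001
```

Call:
arm_command:
  motion:
    - {"slide": [0.02,0.073,0.009],"turn": [0,0,0.13]}
    - {"slide": [0.025,0.072,0.009],"turn": [0,0,0.13]}
    - {"slide": [0.029,0.07,0.009],"turn": [0,0,0.13]}
    - {"slide": [0.034,0.068,0.009],"turn": [0,0,0.13]}
    - {"slide": [0.038,0.065,0.009],"turn": [0,0,0.13]}

```text
t: 1.77
tool_pos: [0.5038, 0.0251, 0.3322]
orientation: [-3.137, 0.161, 0.001]
force: [0.4, 1.1, 0.4]
opening: 0.0005
```

```bash
python3 - <<'E'
from plan import *
x=tray(0,-.095)
plan([*x,.241],TA,5)
s=robot.read_state();print(s["t"],s["force"],s["opening"])
E
```

```text
from [0.5038 0.0251 0.3322] psi -0.1024 d [-0.0017  0.0001 -0.0912] rv [0.    0.001 0.002] per row mm 18.2 deg 0.03
0 slide [-0.0009, 0.0, 0.0456] turn [0.0, 0.0, 0.001]
1 slide [-0.0009, 0.0, 0.0456] turn [0.0, 0.0, 0.001]
2 slide [-0.0009, 0.0, 0.0456] turn [0.0, 0.0, 0.001]
3 slide [-0.0009, 0.0, 0.0456] turn [0.0, 0.0, 0.001]
4 slide [-0.0009, 0.0, 0.0456] turn [0.0, 0.0, 0.001]
1.7667 [0.44933595 1.10983946 0.4200208 ] 0.0005291505924402599
```

Call:
arm_command:
  motion:
    - {"slide": [-0.001,0,0.046]}
    - {"slide": [-0.001,0,0.046]}
    - {"slide": [-0.001,0,0.046]}
    - {"slide": [-0.001,0,0.046]}
    - {"slide": [-0.001,0,0.044]}

```text
invalid input at $.motion[0]: expected keys slide, turn
```

Call:
arm_command:
  motion:
    - {"slide": [0,-0.02,0]}
    - {"slide": [0,-0.02,0]}
    - {"slide": [0,-0.02,0]}
    - {"slide": [0,-0.02,0]}
    - {"slide": [0,-0.02,0]}

```text
invalid input at $.motion[0]: expected keys slide, turn
```

```bash
python3 - <<'E'
from plan import *
import cv2
s=robot.read_state();print(s["t"],s["force"],s["tool_pos"],totray(s["tool_pos"]))
cv2.imwrite("pics/s1.png",robot.read_camera("side")["pixels"][80:320,160:480])
E
```

```text
1.7667 [0.44933595 1.10983946 0.4200208 ] [0.50381978 0.02510019 0.33219603] [ 0.00175296 -0.09493665]
```

View pics/s1.png

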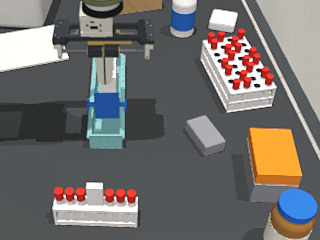

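The moves were refused because the turn key was missing. The picture shows the closed gripper above the long bay, aligned with the tray and centred near crop pixel (100,60). I'll resend.

Call:
arm_command:
  motion:
    - {"slide": [-0.001,0,0.046],"turn": [0,0,0]}
    - {"slide": [-0.001,0,0.046],"turn": [0,0,0]}
    - {"slide": [-0.001,0,0.046],"turn": [0,0,0]}
    - {"slide": [-0.001,0,0.046],"turn": [0,0,0]}
    - {"slide": [-0.001,0,0.044],"turn": [0,0,0]}

```text
t: 2.23
tool_pos: [0.5011, 0.0269, 0.2402]
orientation: [3.138, -0.155, -0.001]
force: [0.5, 0.7, -0.3]
opening: 0.0005
```

Call:
arm_command:
  motion:
    - {"slide": [0,-0.02,0],"turn": [0,0,0]}
    - {"slide": [0,-0.02,0],"turn": [0,0,0]}
    - {"slide": [0,-0.02,0],"turn": [0,0,0]}
    - {"slide": [0,-0.02,0],"turn": [0,0,0]}
    - {"slide": [0,-0.02,0],"turn": [0,0,0]}

```text
t: 2.65
tool_pos: [0.5062, 0.0676, 0.243]
orientation: [3.137, -0.154, 0.004]
force: [-0.6, -1.9, 1.0]
opening: 0.0005
```

```bash
python3 - <<'E'
from plan import *
import cv2
s=robot.read_state();print(s["t"],s["force"],s["tool_pos"],totray(s["tool_pos"]))
cv2.imwrite("pics/s2.png",cv2.resize(robot.read_camera("side")["pixels"][80:280,180:380],None,fx=2.5,fy=2.5))
E
```

```text
2.65 [-0.59243578 -1.87373982  0.96332251] [0.50617308 0.06762404 0.24297975] [-0.00035158 -0.05239976]
```

View pics/s2.png

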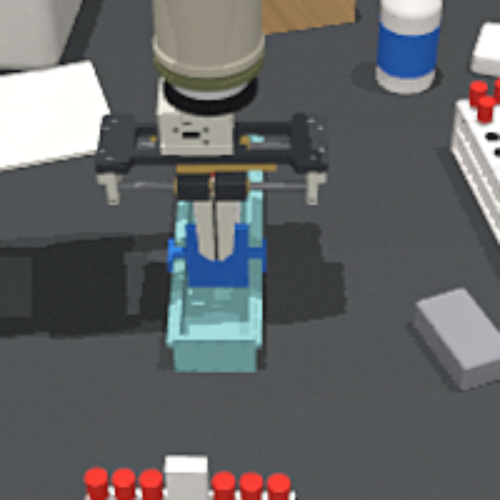

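The closed fingertips are on the divider's -y face (crop (215,255)), and the 2 N reading agrees. I'll keep pushing.

Call:
arm_command:
  motion:
    - {"slide": [0,-0.02,0],"turn": [0,0,0]}
    - {"slide": [0,-0.02,0],"turn": [0,0,0]}
    - {"slide": [0,-0.02,0],"turn": [0,0,0]}
    - {"slide": [0,-0.02,0],"turn": [0,0,0]}
    - {"slide": [0,-0.02,0],"turn": [0,0,0]}

```text
t: 3.12
tool_pos: [0.5096, 0.1072, 0.2417]
orientation: [3.138, -0.155, 0.001]
force: [1.0, -2.1, 2.2]
opening: 0.0003
```

Call:
arm_command:
  motion:
    - {"slide": [0,-0.02,0],"turn": [0,0,0]}
    - {"slide": [0,-0.02,0],"turn": [0,0,0]}
    - {"slide": [0,-0.02,0],"turn": [0,0,0]}
    - {"slide": [0,-0.02,0],"turn": [0,0,0]}
    - {"slide": [0,-0.02,0],"turn": [0,0,0]}

```text
t: 3.53
tool_pos: [0.5135, 0.1469, 0.2415]
orientation: [3.137, -0.155, 0.0]
force: [2.2, -2.9, 0.9]
opening: 0.0004
```

Call:
arm_command:
  motion:
    - {"slide": [0,0,0],"turn": [0,0,0]}
    - {"slide": [0,0.01,0],"turn": [0,0,0]}
    - {"slide": [0,0.02,0],"turn": [0,0,0]}
    - {"slide": [0,0.03,-0.03],"turn": [0,0,0]}
    - {"slide": [0,0.03,-0.08],"turn": [0,0,0]}

```text
t: 3.95
tool_pos: [0.5073, 0.1092, 0.2808]
orientation: [3.136, -0.155, -0.015]
force: [0.8, -0.2, -1.4]
opening: 0.0005
```

```bash
python3 - <<'E'
from plan import *
import cv2
s=robot.read_state();print(s["t"],s["force"],s["tool_pos"],totray(s["tool_pos"]))
# long carrier grasp
c=np.array([.4657,-.2056]); psi=np.radians(-8.1-90)
plan([*c,.45],psi,15)
E
```

```text
3.95 [ 0.7575107  -0.21937497 -1.38679183] [0.50727386 0.10916728 0.280787  ] [-0.00359928 -0.01096904]
from [0.5073 0.1092 0.2808] psi -0.0987 d [-0.0416 -0.3148  0.1692] rv [0.009 0.006 1.613] per row mm 24.0 deg 6.16
0 slide [-0.002, 0.0529, -0.0281] turn [0.001, 0.001, 0.215]
1 slide [0.0037, 0.0528, -0.0281] turn [0.001, 0.001, 0.215]
2 slide [0.0094, 0.0521, -0.0281] turn [0.001, 0.001, 0.215]
3 slide [0.0149, 0.0508, -0.0282] turn [0.001, 0.001, 0.215]
4 slide [0.0203, 0.0489, -0.0282] turn [0.001, 0.001, 0.215]
5 slide [0.0254, 0.0464, -0.0282] turn [0.001, 0.001, 0.215]
6 slide [0.0303, 0.0434, -0.0282] turn [0.001, 0.001, 0.215]
7 slide [0.0348, 0.0399, -0.0282] turn [0.001, 0.001, 0.215]
8 slide [0.0389, 0.0359, -0.0283] turn [0.001, 0.001, 0.215]
9 slide [0.0425, 0.0315, -0.0283] turn [0.001, 0.001, 0.215]
10 slide [0.0456, 0.0267, -0.0283] turn [0.001, 0.001, 0.215]
11 slide [0.0483, 0.0216, -0.0283] turn [0.001, 0.001, 0.215]
12 slide [0.0503, 0.0163, -0.0282] turn [0.001, 0.001, 0.215]
13 slide [0.0518, 0.0108, -0.0282] turn [0.001, 0.001, 0.215]
14 slide [0.0527, 0.0052, -0.0282] turn [0.001, 0.001, 0.215]
```

Call:
arm_command:
  motion:
    - {"slide": [-0.002,0.053,-0.028],"turn": [0.001,0.001,0.215]}
    - {"slide": [0.004,0.053,-0.028],"turn": [0.001,0.001,0.215]}
    - {"slide": [0.009,0.052,-0.028],"turn": [0.001,0.001,0.215]}
    - {"slide": [0.015,0.051,-0.028],"turn": [0.001,0.001,0.215]}
    - {"slide": [0.02,0.049,-0.028],"turn": [0.001,0.001,0.215]}
  gripper: 100

```text
t: 4.37
tool_pos: [0.4945, 0.0036, 0.3418]
orientation: [-2.979, 0.991, -0.003]
force: [0.7, 0.1, -0.4]
opening: 0.0291
```

Call:
arm_command:
  motion:
    - {"slide": [0.025,0.046,-0.028],"turn": [0.001,0.001,0.215]}
    - {"slide": [0.03,0.043,-0.028],"turn": [0.001,0.001,0.215]}
    - {"slide": [0.035,0.04,-0.028],"turn": [0.001,0.001,0.215]}
    - {"slide": [0.039,0.036,-0.028],"turn": [0.001,0.001,0.215]}
    - {"slide": [0.043,0.032,-0.028],"turn": [0.001,0.001,0.215]}

```text
t: 4.78
tool_pos: [0.4798, -0.1013, 0.3976]
orientation: [-2.607, 1.745, -0.007]
force: [-0.5, 0.3, -0.2]
opening: 0.0622
```

Call:
arm_command:
  motion:
    - {"slide": [0.046,0.027,-0.028],"turn": [0.001,0.001,0.215]}
    - {"slide": [0.048,0.022,-0.028],"turn": [0.001,0.001,0.215]}
    - {"slide": [0.05,0.016,-0.028],"turn": [0.001,0.001,0.215]}
    - {"slide": [0.052,0.011,-0.028],"turn": [0.001,0.001,0.215]}
    - {"slide": [0.053,0.005,-0.028],"turn": [0.001,0.001,0.215]}

```text
t: 5.2
tool_pos: [0.4652, -0.2063, 0.4534]
orientation: [-2.048, 2.374, -0.01]
force: [0.1, -0.4, 0.5]
opening: 0.0923
```

Call:
arm_command:
  motion:
    - {"slide": [0,0,0],"turn": [0,0,0]}
    - {"slide": [0,0,0],"turn": [0,0,0]}
    - {"slide": [0,0,0],"turn": [0,0,0]}
    - {"slide": [0,0,0],"turn": [0,0,0]}
    - {"slide": [0,0,0],"turn": [0,0,0]}

```text
t: 5.62
tool_pos: [0.4662, -0.2039, 0.4523]
orientation: [-2.058, 2.365, -0.009]
force: [-0.6, -0.1, -0.5]
opening: 0.093
```

```bash
python3 - <<'E'
from plan import *
from h import *
s=robot.read_state();print(s["t"],s["force"],s["tool_pos"],s["q"].round(3) if hasattr(s["q"],"round") else s["q"])
for n in ("top","wrist"):
    c=robot.read_camera(n); np.savez(n+"1.npz",**c); cv2.imwrite(f"pics/{n}1.png",c["pixels"])
t=dict(np.load("top1.npz"))
w=dict(np.load("wrist1.npz"))
print(w["T"].round(3).tolist())
for x in blobs(w,(0,120,80),(8,255,255),30)[0]: print(x,onz(w,x[0],.084).round(4))
E
```

```text
5.6167 [-0.58859313 -0.08389158 -0.46448852] [ 0.46619352 -0.20390256  0.45226612] [-0.515 -0.138  1.67   0.004  1.602  1.195]
[[-0.139, -0.96, -0.242, 0.536], [-0.99, 0.134, 0.035, -0.213], [-0.001, 0.245, -0.97, 0.433], [0.0, 0.0, 0.0, 1.0]]
([279.0, 134.5], 149, [273, 128, 13, 14]) [ 0.5313 -0.2143  0.084 ]
([278.9, 152.3], 148, [273, 146, 13, 14]) [ 0.5119 -0.2115  0.084 ]
([278.9, 169.8], 159, [273, 163, 13, 15]) [ 0.4924 -0.2088  0.084 ]
([278.6, 231.8], 470, [272, 210, 15, 44]) [ 0.4184 -0.1982  0.084 ]
```

View pics/top1.png

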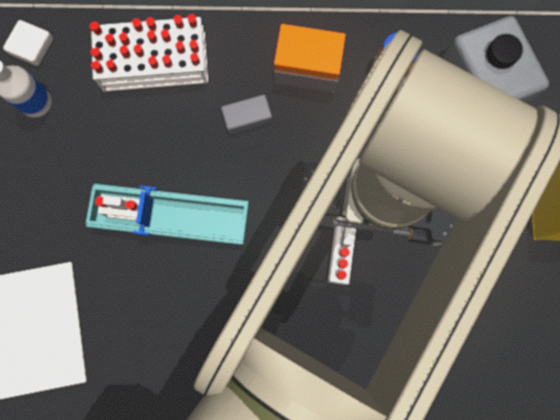

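View pics/wrist1.png

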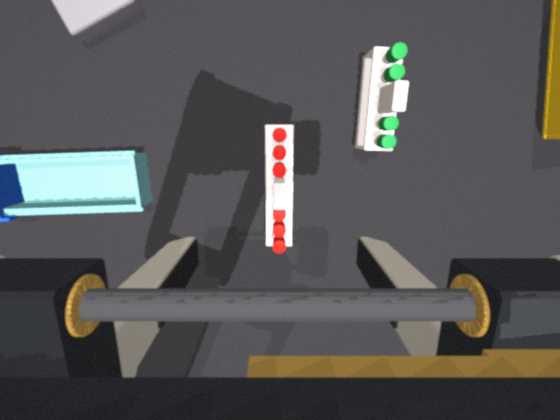

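The top picture shows the divider now near (145,210), with the short carrier upright beside it. In the wrist picture the long carrier is centred between the open fingers, with its caps near column 279, and it agrees with the top view within 1 mm. Now descending.

```bash
python3 - <<'E'
from plan import *
from h import *
plan([.4654,-.2052,.248],np.radians(-98.1),10)
t=dict(np.load("top1.npz"))
for p in ((150,187),(144,233)): print(totray(onz(t,p,.05)))
print(blobs(t,(105,150,60),(125,255,255),10,(80,150,260,300))[0])
for x in blobs(t,(0,120,80),(8,255,255),10,(80,150,260,300))[0]: print(x, totray(onz(t,x[0],.085)))
E
```

```text
from [ 0.4663 -0.204   0.4526] psi -1.7097 d [-0.0009 -0.0012 -0.2046] rv [-0.009  0.001  0.002] per row mm 20.5 deg 0.05
0 slide [0.0004, 0.0006, 0.0511] turn [-0.002, 0.0, 0.0]
1 slide [0.0004, 0.0006, 0.0511] turn [-0.002, 0.0, 0.0]
2 slide [0.0004, 0.0005, 0.0511] turn [-0.002, 0.0, 0.0]
3 slide [0.0004, 0.0005, 0.0511] turn [-0.002, 0.0, 0.0]
4 slide [0.0004, 0.0005, 0.0511] turn [-0.002, 0.0, 0.0]
5 slide [0.0004, 0.0004, 0.0511] turn [-0.002, 0.0, 0.0]
6 slide [0.0003, 0.0004, 0.0511] turn [-0.002, 0.0, 0.0]
7 slide [0.0003, 0.0003, 0.0511] turn [-0.002, 0.0, 0.0]
8 slide [0.0003, 0.0003, 0.0511] turn [-0.002, 0.0, 0.0]
9 slide [0.0003, 0.0002, 0.0511] turn [-0.002, 0.0, 0.0]
[0.04299665 0.03606021]
[-0.04275627  0.03339757]
[([144.1, 209.5], 517, [133, 185, 24, 50])]
([98.9, 201.0], 69, [95, 196, 10, 10]) [0.00068088 0.11182533]
([130.2, 204.8], 80, [125, 201, 11, 9]) [0.00027975 0.05606973]
```

Call:
arm_command:
  motion:
    - {"slide": [0,0.001,0.051],"turn": [-0.002,0,0]}
    - {"slide": [0,0.001,0.051],"turn": [-0.002,0,0]}
    - {"slide": [0.001,0.001,0.051],"turn": [-0.002,0,0]}
    - {"slide": [0.001,0,0.051],"turn": [-0.002,0,0]}
    - {"slide": [0,0,0.051],"turn": [-0.002,0,0]}

```text
t: 6.13
tool_pos: [0.4657, -0.2049, 0.35]
orientation: [-2.059, 2.368, -0.005]
force: [-0.2, 0.7, 0.3]
opening: 0.0931
```

Call:
arm_command:
  motion:
    - {"slide": [0.001,0.001,0.051],"turn": [-0.002,0,0]}
    - {"slide": [0,0,0.051],"turn": [-0.002,0,0]}
    - {"slide": [0,0,0.051],"turn": [-0.002,0,0]}
    - {"slide": [0,0,0.051],"turn": [-0.002,0,0]}
    - {"slide": [0,0,0.05],"turn": [-0.002,0,0]}

```text
t: 6.55
tool_pos: [0.4655, -0.2052, 0.2483]
orientation: [2.061, -2.371, -0.001]
force: [0.6, -0.1, -0.5]
opening: 0.093
```

```bash
python3 - <<'E'
from plan import *
from h import *
s=robot.read_state();print(s["t"],s["force"],s["tool_pos"])
c=robot.read_camera("wrist"); cv2.imwrite("pics/w2.png",c["pixels"])
plan([.4654,-.2052,.248],np.radians(-98.1),1)
E
```

```text
6.55 [ 0.56015008 -0.11092088 -0.49910869] [ 0.46548273 -0.20515258  0.24831572]
from [ 0.4639 -0.2043  0.244 ] psi -1.7103 d [ 0.0015 -0.0009  0.004 ] rv [0.006 0.002 0.002] per row mm 4.4 deg 0.41
0 slide [0.0017, -0.004, -0.0101] turn [0.013, 0.005, 0.004]
```

View pics/w2.png

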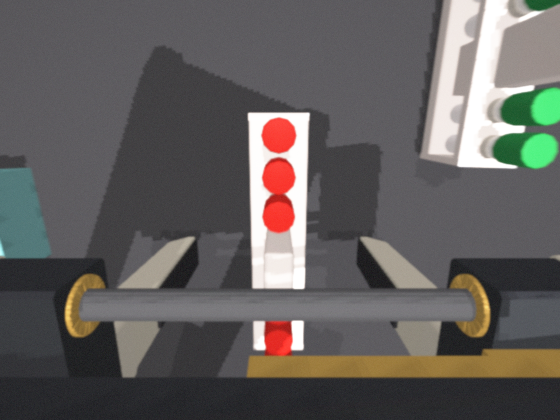

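The fin at (278,260) is midway between the finger pads, at about (195) and (360), and the fingers clear the green carrier. Closing now.

Call:
arm_command:
  motion:
    - {"slide": [0,0,0],"turn": [0,0,0]}
    - {"slide": [0,0,0],"turn": [0,0,0]}
    - {"slide": [0,0,0],"turn": [0,0,0]}
    - {"slide": [0,0,0],"turn": [0,0,0]}
    - {"slide": [0,0,0],"turn": [0,0,0]}
  gripper: 0
  grip_force: 30

```text
t: 7.02
tool_pos: [0.4661, -0.206, 0.251]
orientation: [-2.059, 2.372, -0.003]
force: [0.3, -1.4, -0.4]
opening: 0.0642
```

Call:
arm_command:
  motion:
    - {"slide": [0,0,0],"turn": [0,0,0]}
    - {"slide": [0,0,0],"turn": [0,0,0]}
    - {"slide": [0,0,0],"turn": [0,0,0]}
    - {"slide": [0,0,0],"turn": [0,0,0]}
    - {"slide": [0,0,0],"turn": [0,0,0]}

```text
t: 7.43
tool_pos: [0.4655, -0.2058, 0.2495]
orientation: [2.06, -2.372, -0.001]
force: [0.5, 0.1, -0.2]
opening: 0.0307
```

Call:
arm_command:
  motion:
    - {"slide": [0,0,0],"turn": [0,0,0]}
    - {"slide": [0,0,0],"turn": [0,0,0]}
    - {"slide": [0,0,0],"turn": [0,0,0]}
    - {"slide": [0,0,0],"turn": [0,0,0]}
    - {"slide": [0,0,0],"turn": [0,0,0]}

```text
t: 7.85
tool_pos: [0.4655, -0.2058, 0.2494]
orientation: [2.06, -2.372, -0.001]
force: [0.4, 0.3, 0.3]
opening: 0.0139
```

Call:
arm_command:
  motion:
    - {"slide": [0,0,-0.01],"turn": [0,0,0]}
    - {"slide": [0,0,-0.02],"turn": [0,0,0]}
    - {"slide": [0,0,-0.03],"turn": [0,0,0]}
    - {"slide": [0,0,-0.03],"turn": [0,0,0]}
    - {"slide": [0,0,-0.03],"turn": [0,0,0]}

```text
t: 8.27
tool_pos: [0.4657, -0.2059, 0.2993]
orientation: [-2.06, 2.372, -0.001]
force: [0.1, -0.4, -2.1]
opening: 0.0135
```

```bash
python3 - <<'E'
from plan import *
from h import *
s=robot.read_state();print(s["t"],s["force"],s["tool_pos"],s["opening"])
c=robot.read_camera("wrist"); cv2.imwrite("pics/w3.png",c["pixels"])
c=robot.read_camera("side"); cv2.imwrite("pics/s3.png",c["pixels"])
E
```

```text
8.2667 [ 0.10619015 -0.36035086 -2.06647532] [ 0.46570133 -0.2058625   0.299318  ] 0.013528578830343117
```

View pics/w3.png

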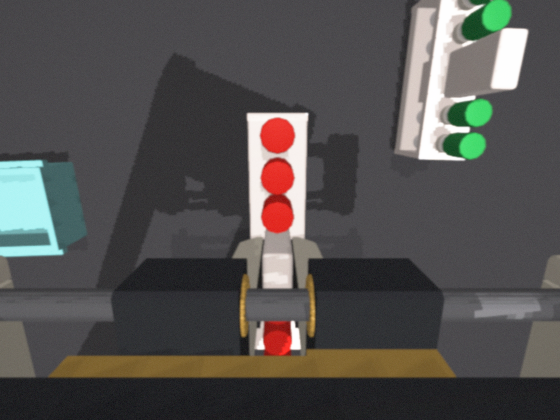

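View pics/s3.png

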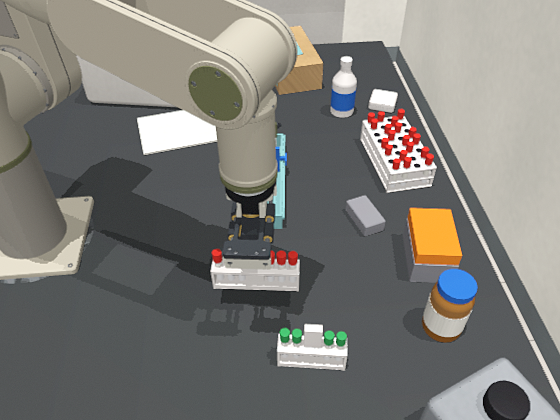

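The carrier is gripped (opening 13.5 mm), hangs level and is clear of the bench; the green one at (313,348) is undisturbed. I'll lift, then carry it across.

Call:
arm_command:
  motion:
    - {"slide": [0,0,-0.04],"turn": [0,0,0]}
    - {"slide": [0,0,-0.05],"turn": [0,0,0]}
    - {"slide": [0,0,-0.05],"turn": [0,0,0]}
    - {"slide": [0,0,-0.04],"turn": [0,0,0]}
    - {"slide": [0,0,-0.02],"turn": [0,0,0]}

```text
t: 8.78
tool_pos: [0.466, -0.206, 0.3801]
orientation: [-2.059, 2.371, -0.004]
force: [0.2, -0.2, -2.4]
opening: 0.0139
```

```bash
python3 - <<'E'
from plan import *
print(tray(0,-.0525)); plan([*tray(0,-.0525),.385],TA,20)
E
```

```text
[0.50651226 0.0674876 ]
from [ 0.466  -0.206   0.3801] psi -1.7115 d [0.0405 0.2735 0.0049] rv [-1.000e-03 -3.000e-03 -1.607e+00] per row mm 13.8 deg 4.6
0 slide [-0.0346, -0.0002, -0.0007] turn [-0.0, -0.0, -0.161]
1 slide [-0.0344, -0.003, -0.0006] turn [-0.0, -0.0, -0.161]
2 slide [-0.0341, -0.0057, -0.0006] turn [-0.0, -0.0, -0.161]
3 slide [-0.0335, -0.0085, -0.0006] turn [-0.0, -0.0, -0.161]
4 slide [-0.0327, -0.0111, -0.0006] turn [-0.0, -0.0, -0.161]
5 slide [-0.0317, -0.0137, -0.0006] turn [-0.0, -0.0, -0.161]
6 slide [-0.0305, -0.0162, -0.0006] turn [-0.0, -0.0, -0.161]
7 slide [-0.0291, -0.0186, -0.0006] turn [-0.0, -0.0, -0.161]
8 slide [-0.0275, -0.0209, -0.0006] turn [-0.0, -0.0, -0.161]
9 slide [-0.0258, -0.023, -0.0006] turn [-0.0, -0.0, -0.161]
10 slide [-0.0238, -0.025, -0.0006] turn [-0.0, -0.0, -0.161]
11 slide [-0.0217, -0.0269, -0.0006] turn [-0.0, -0.0, -0.161]
12 slide [-0.0195, -0.0285, -0.0006] turn [-0.0, -0.0, -0.161]
13 slide [-0.0172, -0.03, -0.0006] turn [-0.0, -0.0, -0.161]
14 slide [-0.0147, -0.0313, -0.0006] turn [-0.0, -0.0, -0.161]
15 slide [-0.0122, -0.0324, -0.0006] turn [-0.0, -0.0, -0.161]
16 slide [-0.0095, -0.0332, -0.0006] turn [-0.0, -0.0, -0.161]
17 slide [-0.0068, -0.0339, -0.0006] turn [-0.0, -0.0, -0.161]
18 slide [-0.0041, -0.0343, -0.0006] turn [-0.0, -0.0, -0.161]
19 slide [-0.0013, -0.0345, -0.0006] turn [-0.0, -0.0, -0.161]
```

Call:
arm_command:
  motion:
    - {"slide": [-0.035,0,-0.001],"turn": [0,0,-0.16]}
    - {"slide": [-0.034,-0.003,-0.001],"turn": [0,0,-0.16]}
    - {"slide": [-0.034,-0.006,-0.001],"turn": [0,0,-0.16]}
    - {"slide": [-0.034,-0.008,-0.001],"turn": [0,0,-0.16]}
    - {"slide": [-0.033,-0.011,-0.001],"turn": [0,0,-0.16]}

```text
t: 9.2
tool_pos: [0.4754, -0.1365, 0.3788]
orientation: [2.493, -1.911, -0.002]
force: [1.1, 0.7, -1.9]
opening: 0.0141
```

Call:
arm_command:
  motion:
    - {"slide": [-0.032,-0.014,-0.001],"turn": [0,0,-0.16]}
    - {"slide": [-0.03,-0.016,-0.001],"turn": [0,0,-0.16]}
    - {"slide": [-0.029,-0.019,-0.001],"turn": [0,0,-0.16]}
    - {"slide": [-0.028,-0.021,-0.001],"turn": [0,0,-0.16]}
    - {"slide": [-0.026,-0.023,0],"turn": [0,0,-0.16]}

```text
t: 9.62
tool_pos: [0.4858, -0.0679, 0.3805]
orientation: [2.824, -1.377, -0.002]
force: [0.5, -1.2, -2.9]
opening: 0.0141
```

Call:
arm_command:
  motion:
    - {"slide": [-0.024,-0.025,-0.001],"turn": [0,0,-0.16]}
    - {"slide": [-0.022,-0.027,0],"turn": [0,0,-0.16]}
    - {"slide": [-0.02,-0.028,-0.001],"turn": [0,0,-0.16]}
    - {"slide": [-0.017,-0.03,0],"turn": [0,0,-0.16]}
    - {"slide": [-0.015,-0.031,-0.001],"turn": [0,0,-0.16]}

```text
t: 10.03
tool_pos: [0.4958, 0.0005, 0.3816]
orientation: [3.041, -0.789, -0.002]
force: [0.8, -0.2, -2.6]
opening: 0.0137
```

Call:
arm_command:
  motion:
    - {"slide": [-0.012,-0.032,0],"turn": [0,0,-0.162]}
    - {"slide": [-0.01,-0.033,0],"turn": [0,0,-0.162]}
    - {"slide": [-0.007,-0.034,0],"turn": [0,0,-0.162]}
    - {"slide": [-0.004,-0.034,0],"turn": [0,0,-0.162]}
    - {"slide": [-0.001,-0.035,0],"turn": [0,0,-0.162]}

```text
t: 10.45
tool_pos: [0.506, 0.0687, 0.3816]
orientation: [-3.137, 0.161, 0.002]
force: [0.2, 0.4, -2.9]
opening: 0.014
```

Call:
arm_command:
  motion:
    - {"slide": [0,0,0],"turn": [0,0,0]}
    - {"slide": [0,0,0],"turn": [0,0,0]}
    - {"slide": [0,0,0],"turn": [0,0,0]}
    - {"slide": [0,0,0],"turn": [0,0,0]}
    - {"slide": [0,0,0],"turn": [0,0,0]}

```text
t: 10.87
tool_pos: [0.5061, 0.0674, 0.3822]
orientation: [-3.137, 0.17, 0.001]
force: [-1.2, -0.2, -2.6]
opening: 0.0139
```

```bash
python3 - <<'E'
from plan import *
from h import *
plan([*tray(0,-.0525),.385],TA,1)
s=robot.read_state();print(s["t"],s["force"],s["q"],s["opening"],totray(s["tool_pos"]))
for n in ("top","side","wrist"):
    c=robot.read_camera(n); np.savez(n+"2.npz",**c); cv2.imwrite(f"pics/{n}4.png",c["pixels"])
    zc=s["tool_pos"][2]-.249+.084
    for x in blobs(c,(0,120,80),(8,255,255),20,(80,120,350,330))[0]: print(n,x,totray(onz(c,x[0],zc)).round(4))
E
```

```text
from [0.5061 0.0674 0.3822] psi -0.1084 d [0.0004 0.0001 0.0028] rv [-0.     0.001 -0.004] per row mm 2.8 deg 0.21
0 slide [0.001, -0.0003, -0.0069] turn [-0.0, 0.001, -0.007]
10.8667 [-1.15831021 -0.17804458 -2.6367164 ] [ 3.19213104e-02 -1.01485621e-01  1.76341695e+00  9.21845944e-05
  1.48028645e+00  1.40286176e-01] 0.01386253722486294 [-0.00041108 -0.05262704]
top ([196.2, 200.4], 86, [192, 195, 10, 11]) [-0.0025 -0.0819]
top ([98.7, 201.0], 67, [95, 196, 9, 10]) [-0.0203  0.064 ]
top ([208.5, 201.9], 89, [203, 197, 11, 11]) [-0.0026 -0.1007]
top ([221.8, 203.5], 82, [217, 199, 10, 10]) [-0.0027 -0.1211]
top ([128.2, 205.6], 39, [125, 203, 8, 7]) [-0.0222  0.0187]
side ([263.1, 139.7], 191, [259, 128, 9, 25]) [ 0.0021 -0.1139]
wrist ([277.2, 135.3], 912, [260, 120, 35, 33]) [-0.0003  0.0146]
wrist ([277.0, 195.2], 1929, [261, 158, 33, 75]) [-0.0006 -0.0138]
wrist ([277.1, 325.0], 227, [265, 321, 26, 9]) [-0.0008 -0.0864]
```

View pics/side4.png

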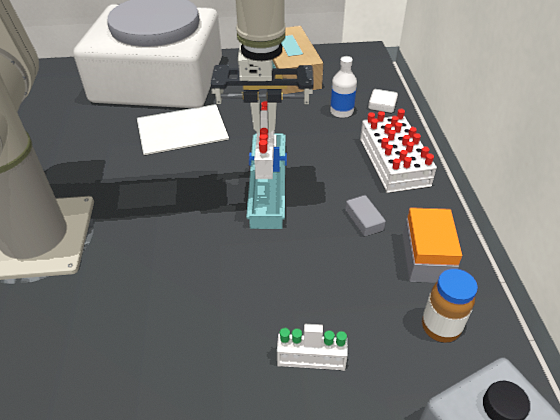

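View pics/wrist4.png

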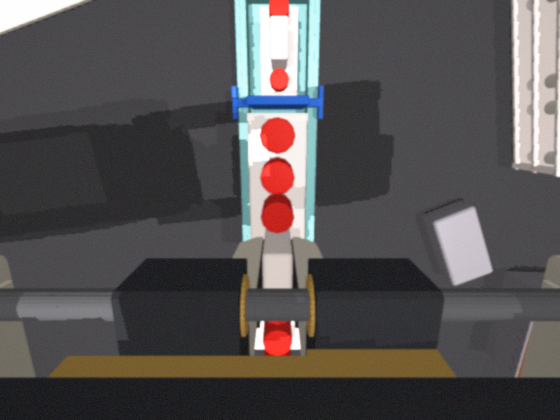

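View pics/top4.png

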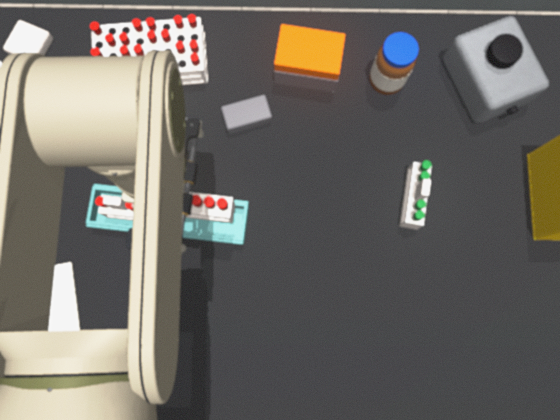

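```bash
python3 - <<'E'
from plan import *
from h import *
w=dict(np.load("wrist2.npz"))
b,m=blobs(w,(105,150,60),(125,255,255),30); print(b)
print("panel mid z78",totray(onz(w,(278,100),.078)),"row96/105",totray(onz(w,(278,96),.078)),totray(onz(w,(278,105),.078)))
for p in ((234,102),(322,102)): print("bar tip z50",totray(onz(w,p,.05)))
# carrier +y end top edge, z = underside+.05
z=.3822-.249+.05
print("carrier end",totray(onz(w,(277,113),z)))
plan([*tray(0,-.0525),.2575],TA,20)
cv2.imwrite("pics/w4z.png",cv2.resize(w["pixels"][60:240,200:360],None,fx=3,fy=3))
E
```

```text
[([277.5, 102.0], 1285, [232, 86, 92, 34])]
panel mid z78 [0.00045605 0.04183128] row96/105 [0.00046646 0.04516289] [0.00044296 0.03763728]
bar tip z50 [-0.04221852  0.0425318 ]
bar tip z50 [0.04327034 0.04219816]
carrier end [-0.00041958  0.02600848]
from [0.5062 0.0676 0.3824] psi -0.1077 d [ 4.000e-04 -1.000e-04 -1.249e-01] rv [-0.     0.    -0.003] per row mm 6.2 deg 0.01
0 slide [0.0001, 0.0, 0.0156] turn [-0.0, 0.0, -0.0]
1 slide [0.0001, 0.0, 0.0156] turn [-0.0, 0.0, -0.0]
2 slide [0.0001, 0.0, 0.0156] turn [-0.0, 0.0, -0.0]
3 slide [0.0001, 0.0, 0.0156] turn [-0.0, 0.0, -0.0]
4 slide [0.0001, 0.0, 0.0156] turn [-0.0, 0.0, -0.0]
5 slide [0.0001, 0.0, 0.0156] turn [-0.0, 0.0, -0.0]
6 slide [0.0001, 0.0, 0.0156] turn [-0.0, 0.0, -0.0]
7 slide [0.0, 0.0, 0.0156] turn [-0.0, 0.0, -0.0]
8 slide [0.0, 0.0, 0.0156] turn [-0.0, 0.0, -0.0]
9 slide [0.0, 0.0, 0.0156] turn [-0.0, 0.0, -0.0]
10 slide [0.0, 0.0, 0.0156] turn [-0.0, 0.0, -0.0]
11 slide [0.0, 0.0, 0.0156] turn [-0.0, 0.0, -0.0]
12 slide [0.0, 0.0, 0.0156] turn [-0.0, 0.0, -0.0]
13 slide [0.0, 0.0, 0.0156] turn [-0.0, 0.0, -0.0]
14 slide [0.0, 0.0, 0.0156] turn [-0.0, 0.0, -0.0]
15 slide [0.0, 0.0, 0.0156] turn [-0.0, 0.0, -0.0]
16 slide [0.0, 0.0, 0.0156] turn [-0.0, 0.0, -0.0]
17 slide [0.0, 0.0, 0.0156] turn [-0.0, 0.0, -0.0]
18 slide [0.0, 0.0, 0.0156] turn [-0.0, 0.0, -0.0]
19 slide [0.0, 0.0, 0.0156] turn [-0.0, 0.0, -0.0]
```

View pics/w4z.png

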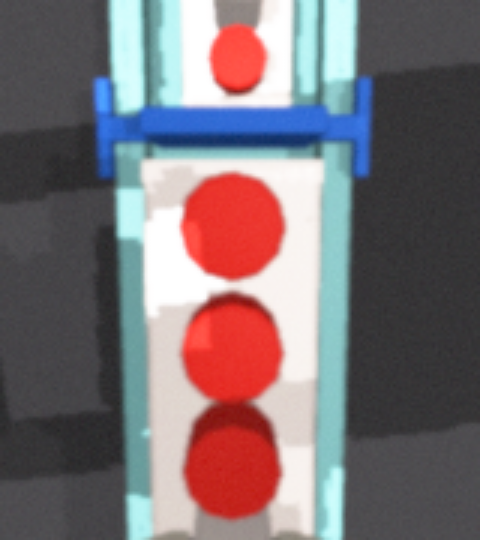

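Lateral fit is centred, with the carrier at x≈0. The long-carrier end is at zoom row 158 and the divider's lower face at 140, leaving about 10 mm of clearance at each end. Lowering it.

Call:
arm_command:
  motion:
    - {"slide": [0.001,0,0.028],"turn": [0,0,0]}
    - {"slide": [0,0,0.028],"turn": [0,0,0]}
    - {"slide": [0,0,0.028],"turn": [0,0,0]}
    - {"slide": [0,0,0.028],"turn": [0,0,0]}
    - {"slide": [0,0,0.028],"turn": [0,0,0]}

```text
t: 11.43
tool_pos: [0.5061, 0.068, 0.3243]
orientation: [-3.137, 0.167, 0.003]
force: [-0.8, -0.2, -2.6]
opening: 0.0137
```

Call:
arm_command:
  motion:
    - {"slide": [0,0,0.028],"turn": [0,0,0]}
    - {"slide": [0,0,0.028],"turn": [0,0,0]}
    - {"slide": [0,0,0.028],"turn": [0,0,0]}
    - {"slide": [0,0,0.025],"turn": [0,0,0]}
    - {"slide": [0,0,0.02],"turn": [0,0,0]}

```text
t: 11.85
tool_pos: [0.5062, 0.068, 0.2732]
orientation: [-3.137, 0.167, 0.002]
force: [0.5, 0.2, -2.5]
opening: 0.0139
```

Call:
arm_command:
  motion:
    - {"slide": [0,0,0.008],"turn": [0,0,0]}
    - {"slide": [0,0,0.005],"turn": [0,0,0]}
    - {"slide": [0,0,0.005],"turn": [0,0,0]}
    - {"slide": [0,0,0.004],"turn": [0,0,0]}
    - {"slide": [0,0,0.004],"turn": [0,0,0]}

```text
t: 12.27
tool_pos: [0.5068, 0.068, 0.2648]
orientation: [-3.137, 0.167, -0.001]
force: [0.4, 0.1, -1.2]
opening: 0.0139
```

Call:
arm_command:
  motion:
    - {"slide": [0,0,0.004],"turn": [0,0,0]}
    - {"slide": [0,0,0.004],"turn": [0,0,0]}
    - {"slide": [0,0,0.004],"turn": [0,0,0]}
    - {"slide": [0,0,0.004],"turn": [0,0,0]}
    - {"slide": [0,0,0.003],"turn": [0,0,0]}

```text
t: 12.68
tool_pos: [0.5064, 0.0681, 0.2565]
orientation: [-3.137, 0.167, 0.001]
force: [0.1, 0.3, -2.3]
opening: 0.0139
```

Call:
arm_command:
  motion:
    - {"slide": [0,0,0.002],"turn": [0,0,0]}
    - {"slide": [0,0,0.002],"turn": [0,0,0]}
    - {"slide": [0,0,0.001],"turn": [0,0,0]}
    - {"slide": [0,0,0],"turn": [0,0,0]}
    - {"slide": [0,0,0],"turn": [0,0,0]}

```text
t: 13.1
tool_pos: [0.5065, 0.068, 0.2548]
orientation: [-3.137, 0.167, 0.001]
force: [-0.5, 0.1, -2.6]
opening: 0.0141
```

Call:
arm_command:
  motion:
    - {"slide": [0,0,0.001],"turn": [0,0,0]}
    - {"slide": [0,0,0.001],"turn": [0,0,0]}
    - {"slide": [0,0,0.001],"turn": [0,0,0]}
    - {"slide": [0,0,0],"turn": [0,0,0]}
    - {"slide": [0,0,0],"turn": [0,0,0]}

```text
t: 13.52
tool_pos: [0.5067, 0.0681, 0.2544]
orientation: [-3.137, 0.167, 0.0]
force: [-3.8, -0.7, 5.7]
opening: 0.0139
```

The contact force shows it is on the floor at the expected height. Opening just enough to release, then going up.

Call:
arm_command:
  motion:
    - {"slide": [0,0,0],"turn": [0,0,0]}
    - {"slide": [0,0,0],"turn": [0,0,0]}
    - {"slide": [0,0,0],"turn": [0,0,0]}
    - {"slide": [0,0,0],"turn": [0,0,0]}
    - {"slide": [0,0,0],"turn": [0,0,0]}
  gripper: 60

```text
t: 13.93
tool_pos: [0.5065, 0.068, 0.2535]
orientation: [-3.137, 0.167, 0.001]
force: [0.1, -0.1, -0.1]
opening: 0.0423
```

Call:
arm_command:
  motion:
    - {"slide": [0,0,0],"turn": [0,0,0]}
    - {"slide": [0,0,-0.01],"turn": [0,0,0]}
    - {"slide": [0,0,-0.03],"turn": [0,0,0]}
    - {"slide": [0,0,-0.05],"turn": [0,0,0]}
    - {"slide": [0,0,-0.06],"turn": [0,0,0]}

```text
t: 14.35
tool_pos: [0.5059, 0.068, 0.3138]
orientation: [-3.137, 0.167, 0.005]
force: [0.1, -0.4, 0.8]
opening: 0.0558
```

Call:
arm_command:
  motion:
    - {"slide": [0,0,-0.08],"turn": [0,0,0]}
    - {"slide": [0,0,-0.08],"turn": [0,0,0]}
    - {"slide": [0,0,-0.08],"turn": [0,0,0]}
    - {"slide": [-0.05,0,-0.05],"turn": [0,0,0]}
    - {"slide": [-0.05,0,0],"turn": [0,0,0]}

```text
t: 14.77
tool_pos: [0.4675, 0.0722, 0.4366]
orientation: [-3.136, 0.168, -0.014]
force: [1.1, 0.2, 0.4]
opening: 0.0561
```

```bash
python3 - <<'E'
from plan import *
from h import *
s=robot.read_state();print(s["t"],s["force"],s["tool_pos"],s["opening"])
for n in ("side","wrist","top"):
    c=robot.read_camera(n); np.savez(n+"3.npz",**c)
    cv2.imwrite(f"pics/{n}5.png",cv2.resize(c["pixels"][90:250,180:380],None,fx=3.5,fy=3.5) if n=="side" else c["pixels"])
    for x in blobs(c,(0,120,80),(8,255,255),20,(60,120,350,330) if n!="wrist" else None)[0]: print(n,x,totray(onz(c,x[0],.089)).round(4))
    for x in blobs(c,(105,150,60),(125,255,255),30,(80,120,300,330) if n!="wrist" else None)[0]: print(n,"blue",x,totray(onz(c,x[0],.06)).round(4))
E
```

```text
14.7667 [1.11018399 0.2142931  0.44841431] [0.46746632 0.07221961 0.43662162] 0.05609148566151108
side ([267.6, 141.6], 48, [265, 138, 7, 8]) [0.0032 0.0475]
side ([266.9, 153.9], 68, [263, 149, 8, 11]) [0.0029 0.0023]
side ([265.1, 187.8], 161, [262, 176, 7, 25]) [ 0.0023 -0.1107]
side blue ([267.9, 156.5], 370, [249, 147, 38, 25]) [0.0037 0.0287]
wrist ([319.5, 29.1], 263, [311, 19, 18, 23]) [1.000e-04 1.107e-01]
wrist ([317.7, 88.5], 235, [310, 79, 17, 19]) [0.0001 0.0574]
wrist ([315.3, 131.7], 192, [308, 125, 16, 15]) [-0.0011  0.0154]
wrist ([314.7, 150.8], 192, [307, 144, 16, 15]) [-0.0011 -0.0041]
wrist ([313.9, 169.5], 191, [307, 162, 15, 16]) [-0.0014 -0.0238]
wrist ([312.0, 234.7], 557, [305, 209, 15, 50]) [-0.0015 -0.0975]
wrist blue ([314.9, 106.9], 857, [274, 93, 79, 29]) [0.0014 0.0417]
top ([178.6, 211.7], 24, [177, 208, 4, 8]) [-0.0028 -0.0312]
top ([206.4, 214.2], 66, [202, 210, 10, 9]) [-0.0016 -0.0801]
top ([217.9, 215.7], 56, [214, 212, 9, 8]) [-0.0019 -0.1005]
top ([229.1, 216.9], 62, [225, 213, 9, 9]) [-0.0018 -0.1203]
```

View pics/side5.png

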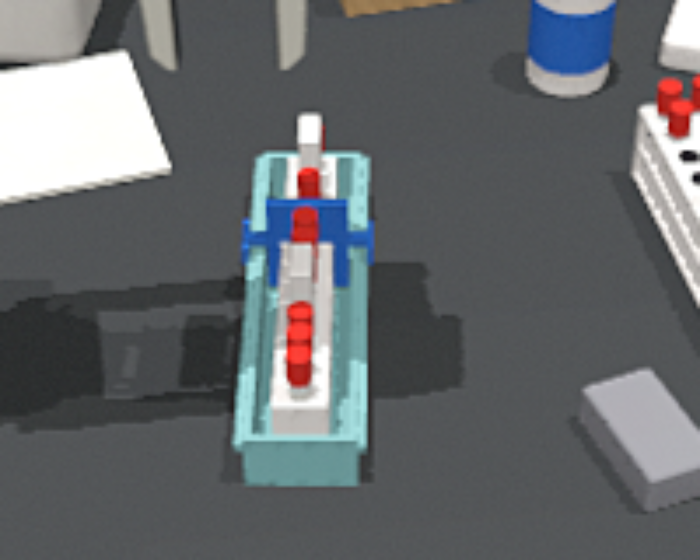

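View pics/wrist5.png

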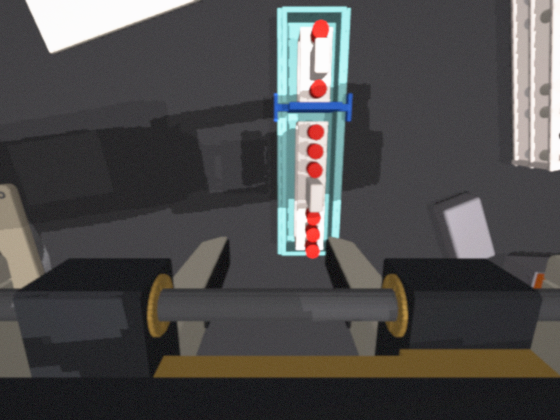

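Side view: both carriers are upright in the tray, either side of the divider, with the gripper clear. Wrist view: long-carrier caps in a straight row from (315,132) to (312,251), divider at row 107, short-carrier caps at (319,29) and (318,88). I'll let the arm settle and do a final green check.

Call:
arm_command:
  motion:
    - {"slide": [0,0,0],"turn": [0,0,0]}
    - {"slide": [0,0,0],"turn": [0,0,0]}
    - {"slide": [0,0,0],"turn": [0,0,0]}
    - {"slide": [0,0,0],"turn": [0,0,0]}
    - {"slide": [0,0,0],"turn": [0,0,0]}

```text
t: 15.33
tool_pos: [0.467, 0.0722, 0.429]
orientation: [-3.137, 0.168, 0.002]
force: [-0.2, 0.1, 0.3]
opening: 0.0561
```

```bash
python3 - <<'E'
from plan import *
from h import *
c=robot.read_camera("side")
for x in blobs(c,(50,120,50),(75,255,255),30,(200,110,400,380))[0]: print(x[0])
w=robot.read_camera("wrist")
for x in blobs(w,(0,120,80),(8,255,255),30)[0]: print(x[0],totray(onz(w,x[0],.089)).round(4))
print(robot.read_state()["t"],robot.read_state()["force"]); robot.close_job()
E
```

```text
[284.4, 334.4]
[296.5, 335.3]
[328.5, 337.3]
[340.8, 338.0]
[319.9, 26.2] [0.0002 0.1109]
[318.1, 87.1] [0.0002 0.0573]
[315.7, 130.9] [-0.001   0.0155]
[315.1, 150.5] [-0.001  -0.0042]
[314.4, 169.3] [-0.0012 -0.0236]
[312.3, 235.5] [-0.0014 -0.0973]
15.4333 [0.6533918  0.27245089 0.35444117]
the job is handed in; nothing more can be done
```

The long carrier is standing on the tray floor in the -y bay beside the short one, and the job was handed in at about 15.4 s. `close_job` gives no verdict, so the results below are from my own checks.

I pushed the divider from about -0.053 m with the closed fingertips. I then gripped the long carrier by its fin, carried and turned it over the tray, and lowered it until the floor contact showed on the force reading. I released it and backed the arm away.

| Check at the end | Measured | Allowed |
|---|---|---|
| Divider | about 0.041 m | 0.017 to 0.063 m |
| Long carrier, tray y | -0.051 m (wrist camera), -0.054 m (top camera) | -0.066 to -0.018 m |
| Long carrier, tray x | about -1 mm | ±20 mm |
| Short carrier, tray y | about 0.084 m | 0.055 to 0.106 m |
| Short carrier, tray x | about 0 mm | ±20 mm |

- **Carrier stance:** both look upright in the last pictures, and the cap positions did not change between two views. I did not measure their tilt or height directly.
- **Green carrier:** its caps are within 0.1 pixel of where they were at the start.
- **Robot:** it touches nothing.

**Disagreements and failures:**
- **Views:** the cameras and tool position differ by 3–6 mm, with divider readings from 0.035 to 0.042 m, all well inside the limits.
- **Refused moves:** two move calls were refused for a missing key before anything moved, and I resent them.

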